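# Load the red can into the can chute

## Robot

A 6-joint arm with a two-finger parallel gripper is mounted at the origin on the work surface. World frame = base frame: x ahead of the robot, y to its left, z up, the work surface at z = 0. Lengths are in m, angles in degrees, forces in N, time in s.
With the tool pointing down it reaches from about 0.375 to 0.75 m from the base axis. Payload 9 kg.
Tool frame: the origin (TCP) lies where the fingers leave the gripper's body, on its centre line; the fingertips stand 73 mm ahead of it and the grasp point (between the pads) lies 54 mm ahead of it (robot.tip_reach is the distance from the TCP to the fingertips, in m); z points along the fingers, y is the direction in which the jaws open and shut (so a half turn about z gives the same grasp; the last joint's range is limited). The gripper opens to 85 mm and grips with 20 to 120 N. Pads are 22 mm wide; open, the fingers measure 114 mm over their backs; the gripper's body (76 mm by 85 mm) begins 54 mm behind the grasp point. The pads swing forward as they close: fully open they stand 13 mm farther back than shut.
Start: joints at [59.605, 5.964, 5.575, 89.605, 0, 77.527], TCP at [0.185, 0.571, 0.304] pointing down, gripper open.
Joint ranges: [-171.21, 171.21], [-48.23, 106.86], [-62.78, 66.21], [-105.2, 120.99], [-86.42, 89.51], [-180, 180]. Speed limits (degrees/s): [127.2, 127.2, 147.25, 180, 180, 180].

## Interface

Orientations are given as [roll, pitch, yaw] about the fixed x, y, z axes, in that order (R = Rz(yaw) Ry(pitch) Rx(roll)).
In Python, from plant import robot gives the robot as it stands. Calls block until the motion is done:
- robot.move_pose(position, orientation): joint-space move of the TCP to a pose.
- robot.line_to(position, vel=0.15, rotation=None, guard=None): straight line of the TCP; rotation=None keeps the orientation; vel is the mean speed in m/s. With guard (N) it stops when the force on the tool has changed by that much, and returns True; else False.
- robot.goto_joints(angles): joint-space move.
- robot.set_gripper(opening): finger opening in m; the grip force is fixed at half the most; returns when the fingers have stopped.
- robot.pause(seconds).
- robot.ik(position, orientation): joint angles nearest the present ones, or None.
- robot.observe(): the state.
- robot.grab_frame(name): name is "scene" or "top"; returns the picture (480x640x3 uint8, blue, green, red); there is no depth.
- robot.get_calibration(name): a dict with "vertical_fov" (degrees; the focal length in pixels is half the picture's height over the tangent of half this angle, whatever the lens; pixels are square), "cx", "cy" (the principal point, pixels), "k1" (the pictures are not rectified: a ray, as slopes to the right and down, at radius r is drawn at 1 + k1 r^2 times it, then the intrinsics apply), "rvec" (rotation vector, rad) and "tvec" (3), from world to camera coordinates, as OpenCV has them. Camera axes: x right, y down, z forward; pixel columns grow to the right and rows downward; lengths in m; the calibration is good to about 2 mm. A picture is of the moment at which its call begins. get_calibration takes no time and is no camera call.
A pose or a line that the arm cannot do raises robot.IKError and nothing moves.
- robot.job_done(): hands the job in, once; it reports no verdict.
The state is a dict: "time": time; "q": joint angles; "qvel": joint speeds; "joint_torque": joint torques, N m; "tool_pos": TCP position; "tcp_rot": TCP orientation; "ft_force": force on the tool from outside, world axes, zero at the start; "torque": the same for the moment, N m; "gripper_width": finger opening in m.
Only numpy, scipy, OpenCV 4.12 (cv2) and the standard library are available. Lean on these libraries where they do the work, as an engineer would, in place of code of your own. Each camera call takes 0.05 s, during which the arm holds its last target.

## Task

Take the red drinks can that stands on the stall counter, lay it down on its side between the ribs of the grey drip tray and let go of it there, then take it again and put it on its side across the open upper end of the sloping steel can chute, with its ring-pull end towards the yellow side wall, so that it rolls down under the wires and comes to rest against the can that is already inside. Do not drop the can, and leave the other cans, the bottle, the cups and the opener where they are.

Things in the scene. Friction and masses are not known exactly. Their poses are not given: they have to be found in the camera images.
- can_red_mid (a point): the centre of the can to load: red with a white band, 53 mm in diameter, 135 mm tall, about 0.27 kg (mass varies by a quarter). It stands upright on the counter at the start, ring-pull up, in any of three places. Local z runs along the can's axis towards the ring-pull end; the yaw about it is arbitrary. Rigid cylinder, closed at both ends; it rolls freely when lying.
- can_red_top (a point): centre of the red can's ring-pull end (silver disc with a dark tab), 67.5 mm from the can's centre along its axis
- tray_floor (a point): top face centre of the fixed grey drip tray, 8 mm above the counter; 210 mm along local x, 115 mm along y. Two pairs of black ribs, 8 mm high, 9 mm wide, each 34 mm long along x, centred at x = +-65, y = +-25.5 mm. A can laid along local x, either way round, lies on the face between the ribs (42 mm gap), its centre 26.5 mm above this point; between the pairs its middle is free for fingers.
- chute: fixed steel chute; origin on the counter under its middle, z up. Floor slopes down 10 degrees to local +x, from x = -177 to 157 mm, 62 mm high at x = 0. Cans lie along local y: 147 mm between side walls that rise 45 mm above the floor; the +y wall is yellow, the -y one dark. Wires roof the lower half (x over 12 mm), 65 mm above the floor; the upper half is open. Low-end lip 30 mm, high end 10 mm.
- chute_mouth (a point): the middle of the chute's open upper end, on the floor's face: chute local x = -84 mm, y = 0, 77 mm above the counter; axes as those of the chute. A can put down here has its centre 26 mm above this point and rolls down by itself when free.
- can_stock_mid (a point): centre of the brass-coloured can with red band already lying at the low end of the chute, 53 mm in diameter, 135 mm tall, about 0.27 kg, its ring-pull end to the yellow side; loose; the red can must come to rest against it, at about x = 78 mm in the chute's frame
- can_blue_mid (a point): centre of the blue can with silver band, upright, 53 mm in diameter, 135 mm tall, about 0.27 kg; a bystander
- can_silver_mid (a point): centre of the silver can with blue band, upright, 53 mm in diameter, 135 mm tall, about 0.27 kg; a bystander
- bottle_green: green bottle, 62 mm in diameter, 210 mm tall, origin at its foot; a bystander
- tumbler: blue tumbler, 76 mm across, 110 mm tall, origin at its foot; a bystander
- cup: orange cup, 80 mm across, 100 mm tall, origin at its foot; a bystander
- opener: flat red bottle opener with a steel head, about 145 mm long and 5 mm thick, lying; origin at its handle's middle; a bystander

How it is judged:
By the outcome, as a careful person would: the job done as asked, in the order asked, and still so for the second after the job is handed in, with the robot touching nothing.
It also fails if it takes over 64 s, if anything falls off the work surface, if the arm or the gripper's body presses on something with over 40 N, if the wrist force passes 120 N, or if a joint passes its speed limit or range.

## Working session

There is one attempt and no reset: what is moved stays moved. The work goes in short steps, each a Python script; the robot and the scene stay as the last script left them, time stands still between calls to the robot, and variables do not carry over. Pictures are saved under pics/ and viewed, and the job is handed in when it is done.

```bash
ls; mkdir -p pics
python3 - <<'E'
from plant import robot
import cv2
for n in("scene","top"):
    cv2.imwrite(f"pics/{n}0.png",robot.grab_frame(n)); print(n,robot.get_calibration(n))
print(robot.observe())
E
```

```text
pics
scene {'vertical_fov': 43.14031401926287, 'cx': 319.95711474612295, 'cy': 249.2627280003749, 'k1': -0.12737825814894416, 'rvec': array([ 1.55691074,  1.80782535, -0.87344319]), 'tvec': array([ 0.04425242, -0.23474523,  1.78307376])}
top {'vertical_fov': 53.95109088528467, 'cx': 314.62377998431793, 'cy': 233.96038841173026, 'k1': -0.12542201341994344, 'rvec': array([ 2.1707989 , -2.21592264,  0.05784467]), 'tvec': array([0.02277187, 0.56012739, 1.17198103])}
{'time': 0.1, 'q': array([ 5.96059782e+01,  5.99406097e+00,  5.53376261e+00,  8.96060026e+01,
       -7.13981172e-05,  7.75270646e+01]), 'qvel': array([ 0.0649048 , -0.1081861 ,  0.13845136, -0.08712616,  0.04904502,
        0.01525563]), 'joint_torque': array([ 6.06722184e-03, -5.58209145e+01,  5.04718924e+01,  1.31458111e-02,
       -3.50861746e-04, -8.70124563e-05]), 'tool_pos': array([0.18450314, 0.57070756, 0.30323325]), 'tcp_rot': array([-1.79935248e+02, -1.42498612e-02,  1.62078906e+02]), 'ft_force': array([ 0.09627675, -0.17488628, -0.44863988]), 'torque': array([ 0.06328997, -0.00876364, -0.04261729]), 'gripper_width': 0.08515331190038077}
```

View pics/scene0.png

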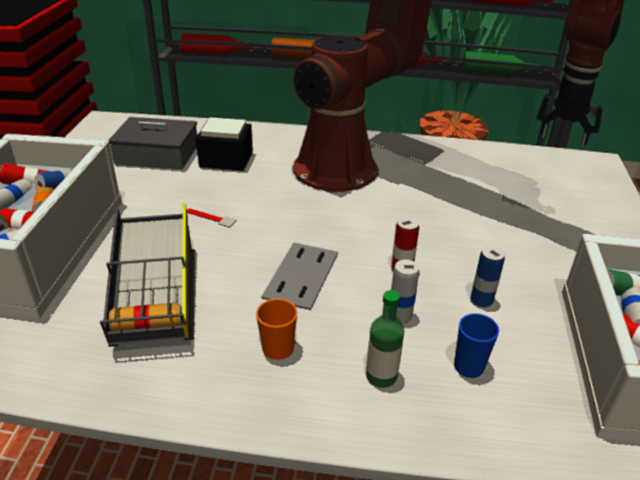

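View pics/top0.png

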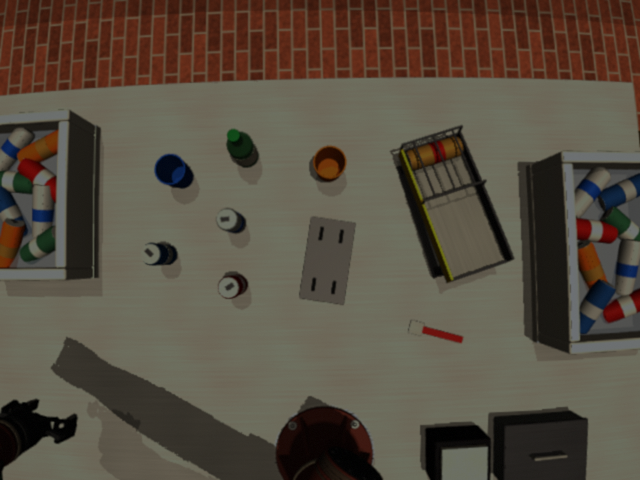

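The scene view shows the red can at (405,245), tray at (300,275) and chute at (150,280). In the top view the red can's lid is at (231,286), tray at (328,260) and chute from (475,265) down to (435,150). The silver can stands near the red one, at (230,220). I'll zoom in for precise pixels.

```bash
cat > h.py <<'E'
import numpy as np, cv2
from plant import robot
def K(n):
    c=robot.get_calibration(n); f=240/np.tan(np.radians(c["vertical_fov"]/2))
    return c,f,cv2.Rodrigues(np.array(c["rvec"]))[0],np.array(c["tvec"])
def ray(n,p):
    c,f,R,t=K(n); d=np.array([(p[0]-c["cx"])/f,(p[1]-c["cy"])/f]); u=d.copy()
    for _ in range(30): u=d/(1+c["k1"]*(u@u))
    v=R.T@np.array([u[0],u[1],1]); return -R.T@t, v/np.linalg.norm(v)
def onz(n,p,z):
    o,v=ray(n,p); return o+v*(z-o[2])/v[2]
def tri(ps,pt):
    A=np.zeros((3,3));b=np.zeros(3);L=[ray("scene",ps),ray("top",pt)]
    for o,v in L:
        M=np.eye(3)-np.outer(v,v);A+=M;b+=M@o
    X=np.linalg.solve(A,b); return X,[np.linalg.norm((np.eye(3)-np.outer(v,v))@(X-o)) for o,v in L]
def proj(n,X):
    c,f,R,t=K(n); p=R@np.asarray(X,float)+t; u=p[:2]/p[2]; u=u*(1+c["k1"]*(u@u)); return u*f+[c["cx"],c["cy"]]
def crop(img,x,y,w,h,s,name,gain=1):
    im=np.clip(img[y:y+h,x:x+w].astype(float)*gain,0,255).astype(np.uint8)
    im=cv2.resize(im,None,fx=s,fy=s,interpolation=cv2.INTER_CUBIC); cv2.imwrite("pics/"+name,im)
E
python3 - <<'E'
from h import *
a=cv2.imread("pics/scene0.png");b=cv2.imread("pics/top0.png")
crop(a,95,195,105,155,3.8,"c1.png",1.5);crop(b,385,120,135,165,3.5,"c2.png",2)
A=np.hstack([cv2.resize(np.clip(a[210:285,380:430]*1.3,0,255).astype(np.uint8),(400,600),interpolation=2),cv2.resize(np.clip(b[265:305,210:250]*2.,0,255).astype(np.uint8),(400,400),interpolation=2).repeat(1,0) if 0 else cv2.copyMakeBorder(cv2.resize(np.clip(b[265:305,210:250]*2.,0,255).astype(np.uint8),(400,400),interpolation=2),0,200,0,0,0)])
cv2.imwrite("pics/c3.png",A)
# tray ribs
for n,im,(x,y,w,h) in(("scene",a,(262,240,78,66)),("top",b,(298,215,60,90))):
    g=cv2.cvtColor(im[y:y+h,x:x+w],6); th=45 if n=="scene" else 35
    k,l,s,c=cv2.connectedComponentsWithStats((g<th).astype(np.uint8))
    for i in range(1,k):
        if 8<s[i,4]<200: print(n,s[i],c[i]+[x,y])
E
```

```text
scene [35  8  7  9 29] [300.06896552 252.34482759]
scene [56 13  6  9 29] [320.31034483 256.79310345]
scene [15 42  8 10 36] [280.63888889 286.58333333]
scene [37 47  7 10 35] [302.22857143 291.77142857]
top [21 12  5 13 39] [320.84615385 233.05128205]
top [41 15  4 13 38] [340.68421053 236.34210526]
top [14 63  4 13 39] [313.33333333 283.92307692]
top [33 66  5 13 39] [333.28205128 287.17948718]
```

View pics/c1.png

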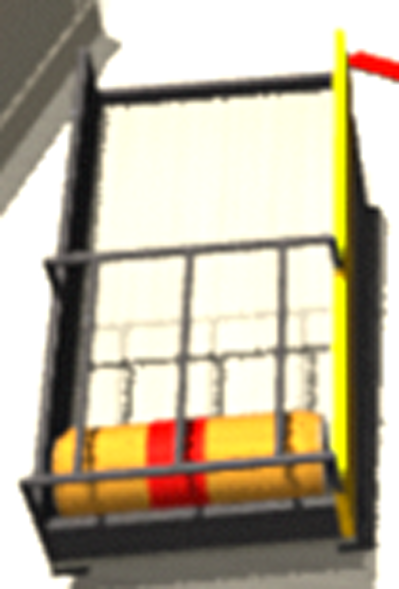

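View pics/c2.png

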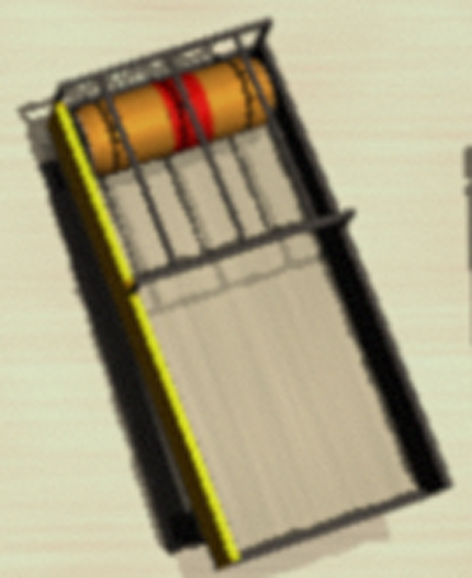

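View pics/c3.png

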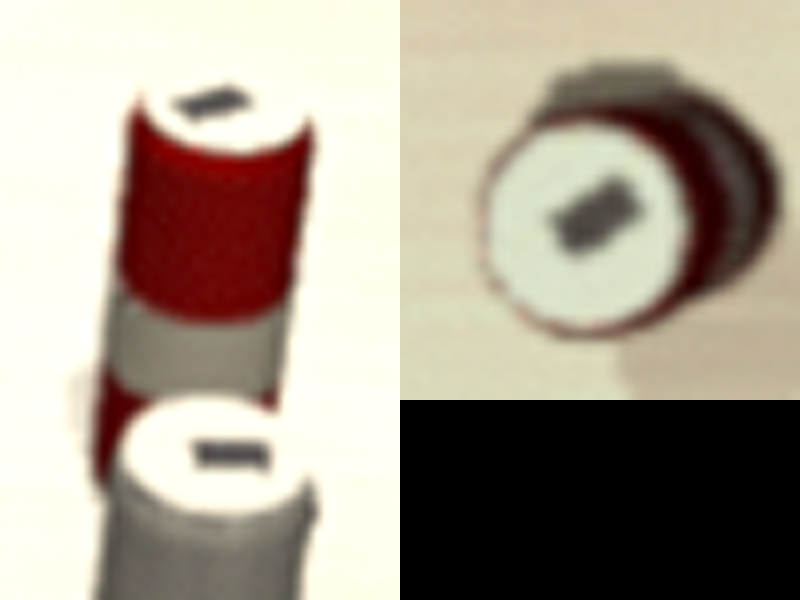

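The crops show the red lid at scene (407.8,222) and top (228.3,286.8). The yellow wall's upper corner is at scene (184,203) and top (449,280), and the dark wall's at scene (117,209) and top (513,258). Triangulating.

Run:
```python
from h import *
np.set_printoptions(precision=4,suppress=True)
a=cv2.imread("pics/scene0.png");b=cv2.imread("pics/top0.png")
# lid from top view by mask
g=b[265:305,210:250].astype(int); hs=cv2.cvtColor(b,40)
m=((hs[...,1]<70)&(hs[...,2]>85)).astype(np.uint8)
print("lid",tri((407.8,222.1),(228.25,286.8)), onz("top",(228.25,286.8),.135))
s=[(300.07,252.34),(320.31,256.79),(280.64,286.58),(302.23,291.77)]
# scene order -> top
t=[(313.33,283.92),(333.28,287.18),(320.85,233.05),(340.68,236.34)]
for si in s:
    X=onz("scene",si,.016); tj=min(t,key=lambda q:np.linalg.norm(onz("top",q,.016)-X)); print("rib",tri(si,tj),onz("top",tj,.016))
C1=lambda x,y:(95+(x+.5)/3.8-.5,195+(y+.5)/3.8-.5); C2=lambda x,y:(385+(x+.5)/3.5-.5,120+(y+.5)/3.5-.5)
for nm,p,q in(("yel hi",(339,32),(228,562)),("dark hi",(84,53),(450,485)),("bar dark inner",(100,96),(418,490)),("bar yel inner",(331,79),(243,552)),
  ("wire corner dark",(48,262),(352,213)),("wire corner dark lo",(25,483),(268,22)),("wire yel",(333,241),(133,287))):
    print(nm,*tri(C1(*p),C2(*q)))
```

```text
lid (array([0.4384, 0.2093, 0.1379]), [np.float64(0.0007482046865628609), np.float64(0.0007482046865628468)]) [0.4383 0.2091 0.135 ]
rib (array([ 0.4258, -0.0327,  0.0136]), [np.float64(8.317246195003955e-05), np.float64(8.317246195005631e-05)]) [ 0.426  -0.0327  0.016 ]
rib (array([0.4351, 0.0172, 0.0136]), [np.float64(8.175033412495849e-05), np.float64(8.175033412491913e-05)]) [0.4352 0.0171 0.016 ]
rib (array([ 0.5533, -0.0547,  0.0123]), [np.float64(0.0003279473648241926), np.float64(0.00032794736482422507)]) [ 0.5531 -0.0542  0.016 ]
rib (array([ 0.5626, -0.0047,  0.0122]), [np.float64(0.000219047833234108), np.float64(0.0002190478332340684)]) [ 0.5624 -0.0045  0.016 ]
yel hi [ 0.4428 -0.297   0.1356] [np.float64(0.002831378193979342), np.float64(0.0028313781939793437)]
dark hi [ 0.4884 -0.4458  0.1355] [np.float64(0.00023195816091915123), np.float64(0.00023195816091927348)]
bar dark inner [ 0.486  -0.4399  0.1023] [np.float64(0.0024174141938633213), np.float64(0.0024174141938632233)]
bar yel inner [ 0.4465 -0.3108  0.1035] [np.float64(0.002919072153271791), np.float64(0.0029190721532718375)]
wire corner dark [ 0.6712 -0.3898  0.1275] [np.float64(7.078691520777824e-05), np.float64(7.078691520778496e-05)]
wire corner dark lo [ 0.809  -0.3473  0.1023] [np.float64(0.00028758091830644733), np.float64(0.0002875809183063604)]
wire yel [ 0.6248 -0.2423  0.1242] [np.float64(0.002456509266461497), np.float64(0.0024565092664614934)]
```

Run:
```python
from h import *
np.set_printoptions(precision=4,suppress=True)
a=cv2.imread("pics/scene0.png");b=cv2.imread("pics/top0.png")
hs=cv2.cvtColor(b,40)
y=((abs(hs[...,0].astype(int)-29)<5)&(hs[...,1]>150)&(hs[...,2]>95)); y[:, :390]=0;y[:,520:]=0;y[:120]=0;y[290:]=0
ys,xs=np.nonzero(y);print(len(xs),xs.min(),xs.max(),ys.min(),ys.max())
# line fit of yellow top face
l=cv2.fitLine(np.stack([xs,ys],1).astype(np.float32),cv2.DIST_HUBER,0,.01,.01).ravel();print(l)
for r in range(160,281,15):
    print(r,"yellow",xs[ys==r],"yc",l[2]+(r-l[3])*l[0]/l[1], "gray",cv2.cvtColor(b,6)[r,(X:=int(513-(258-r)*.42))-16:X+8])
h2=cv2.cvtColor(a,40)
y=((abs(h2[...,0].astype(int)-29)<6)&(h2[...,1]>150)); y[:,:170]=0;y[:,205:]=0;y[:195]=0;y[345:]=0
for r in range(204,340,15): print(r,np.nonzero(y[r])[0], cv2.cvtColor(a,6)[r,100:130])
```

```text
199 402 452 151 278
[  0.3611   0.9325 429.9    221.5   ]
160 yellow [406] yc 406.08588 gray [ 73  70  72  79  85  87  81  60  33  23  24  18   7   2   3   8  22  37
  66  95 105 106 106 105]
175 yellow [412] yc 411.8942 gray [ 87  88  88  87  87  85  72  46  27  25  23  12   4   3   6  13  31  50
  84 105 109 108 108 108]
190 yellow [418] yc 417.7025 gray [ 86  87  88  87  87  85  79  61  34  11   4   3   5   3   3  13  28  39
  64  97 106 108 107 107]
205 yellow [424] yc 423.51083 gray [ 88  87  89  89  87  89  81  59  33  12   7   5   6   4   2   9  20  34
  55  86 103 107 106 107]
220 yellow [429 430] yc 429.31915 gray [ 91  89  90  91  92  87  68  39  16   5   5   2   4   2   8  18  32  55
  88 104 106 107 106 106]
235 yellow [435 436] yc 435.12747 gray [ 89  89  88  91  91  86  66  40  19   6   3   3   3   2   3  13  27  49
  85 106 109 109 108 109]
250 yellow [440 441] yc 440.9358 gray [ 87  88  87  88  90  81  59  34  16   5   5   4   3   5   4  16  30  48
  77 100 106 105 106 106]
265 yellow [446 447] yc 446.7441 gray [ 85  95 102 105 108 108 107 108 107 108 107 108 107 107 
[... 873 characters left out ...]
 177]
279 [183 184 185 186] [207 207 207 206 207 210 205 157  92  68  38  15  14  15  16  27  60  82
  77  83 140 176 179 175 167 172 175 168 162 161]
294 [183 184 185 186] [203 205 205 207 205 175 115  80  57  25  13  14  13  15  34  60  71  74
 105 157 181 185 182 180 179 169 157 148 123 107]
309 [183 184 185 186] [205 206 207 196 146  91  71  44  15  14  27  56 103 137 128  89  65  64
  66  62 104 142 151 150 149 149 152 152 152 153]
324 [] [124  42  16  38  61  54  24  11  28  63  89  97 105 106 106 106 105  95
  81  69  82  98 100  99  98  96  95  96  93  92]
339 [] [200 199 200 200 203 179 104  34  19  22  24  28  25  25  26  25  25  25
  24  24  24  23  24  25  23  22  23  23  23  25]
```

Run:
```python
from h import *
np.set_printoptions(precision=4,suppress=True)
T=np.tan(np.radians(10))
def oncut(n,p,yaw,o,h):
    # plane: z = .062 + h/cos10 - x_local*tan10
    c,v=ray(n,p); ex=np.array([np.cos(yaw),np.sin(yaw),0]); 
    nrm=np.array([0,0,1.])+T*ex; d=.062+h/np.cos(np.radians(10))+T*(ex@o)
    return c+v*(d-nrm@c)/(nrm@v)
yaw=np.radians(17.05); o=np.array([.615,-.318,0])
for it in range(3):
    ey=np.array([-np.sin(yaw),np.cos(yaw),0]);ex=np.array([np.cos(yaw),np.sin(yaw),0])
    Y=[oncut("top",(429.9+.3873*(r-221.5),r),yaw,o,.045) for r in(160,190,220,250,272)]
    D=[oncut("top",p,yaw,o,.045) for p in((496.9,220),(503.5,235),(509.7,250),(484,190))]
    sY=[oncut("scene",(184.6,r),yaw,o,.045) for r in(219,234,249,294)]
    sD=[oncut("scene",p,yaw,o,.045) for p in((113.8,234),(112.3,249),(109,279),(107.2,294))]
    for n,P in(("Y",Y),("D",D),("sY",sY),("sD",sD)):
        P=np.array(P); f=np.polyfit(P[:,0],P[:,1],1); print(n,"yaw",np.degrees(np.arctan(f[0])),"ly",(P-o)@ey)
    print()
    break
# ends
hi=[oncut("top",p,yaw,o,h) for p,h in(((449.5,280),.045),((513.2,258.2),.045),((504,260.),.010),((454.5,277.5),.010))]
print([(P-o)@ex for P in hi],[(P-o)@ey for P in hi])
# stock can ends axis check: ends of brass can in top crop
C2=lambda x,y:np.array((385+(x+.5)/3.5-.5,120+(y+.5)/3.5-.5))
for p in((95,143),(262,84)): 
    P=onz("top",C2(*p),.074); print("stock end",P,(P-o)@ex,(P-o)@ey)
for p in((513.3,258.3),):pass
```

```text
Y yaw 16.83620226338392 ly [0.0663 0.067  0.0674 0.0675 0.0674]
D yaw 17.677287762322628 ly [-0.084  -0.0848 -0.0849 -0.0833]
sY yaw 16.87974814952616 ly [0.0695 0.0694 0.0694 0.0689]
sD yaw 16.74627204337306 ly [-0.0851 -0.0849 -0.0854 -0.086 ]

[np.float64(-0.15750410007326476), np.float64(-0.15845526436210175), np.float64(-0.15988659377946388), np.float64(-0.16040275140379015)] [np.float64(0.07389185419081626), np.float64(-0.0852282362953398), np.float64(-0.07645845940940534), np.float64(0.05158069794291595)]
stock end [ 0.7314 -0.2288  0.074 ] 0.13740476251092698 0.05116238146841495
stock end [ 0.7723 -0.3495  0.074 ] 0.14113814268338898 -0.07618959072792315
```

```bash
cat >> h.py <<'E'
from scipy.spatial.transform import Rotation as Ro
def tool(phi,th,s=1):
    """phi azimuth deg of pointing, th tilt from down toward phi, s sign of jaw axis"""
    p,t=np.radians([phi,th]); z=np.array([np.cos(p)*np.sin(t),np.sin(p)*np.sin(t),-np.cos(t)])
    y=s*np.array([-np.sin(p),np.cos(p),0]); return np.stack([np.cross(y,z),y,z],1)
def eul(M): return Ro.from_matrix(M).as_euler("xyz",degrees=True)
def tcp(g,M,back=0.): return np.asarray(g)-M[:,2]*(.054+back)
CAN=np.array([.4384,.2092,.0675]); TRAY=np.array([.4942,-.0187,.008]); TY=-9.75
CY=16.95; _c=np.radians(CY); EX=np.array([np.cos(_c),np.sin(_c),0]);EY=np.array([-np.sin(_c),np.cos(_c),0])
CH=np.array([.615,-.318,0])+.0125*EX-.0084*EY
MOUTH=CH-.084*EX+[0,0,.077]
E
python3 - <<'E'
from h import *
np.set_printoptions(precision=3,suppress=True)
print(MOUTH)
for th in(60,70,75,80,90):
  for phi in(-10,0,25.5,40):
    for s in(1,-1):
      M=tool(phi,th,s);q=[robot.ik(tcp(CAN,M,b),eul(M)) for b in(0,.1,.12)]
      print("grasp",th,phi,s,*[None if x is None else np.round(x) for x in q[:2]])
for th in(-30,-15,-10,0):
    for s in(1,-1):
      M=tool(TY,th,s);print("tray",th,s,robot.ik(tcp(TRAY+[0,0,.0265],M),eul(M)),robot.ik(tcp(TRAY+[0,0,.0265],M,.12),eul(M)))
for s in(1,-1):
    M=tool(CY+90,0,s);print("chute",s,robot.ik(tcp(MOUTH+[0,0,.026],M),eul(M)))
    # up-slope lean 10
E
```

```text
[ 0.549 -0.347  0.077]
grasp 60 -10 1 None None
grasp 60 -10 -1 None None
grasp 60 0 1 None None
grasp 60 0 -1 None None
grasp 60 25.5 1 None None
grasp 60 25.5 -1 None None
grasp 60 40 1 None None
grasp 60 40 -1 None None
grasp 70 -10 1 None None
grasp 70 -10 -1 None None
grasp 70 0 1 None None
grasp 70 0 -1 None None
grasp 70 25.5 1 None None
grasp 70 25.5 -1 None None
grasp 70 40 1 None None
grasp 70 40 -1 None None
grasp 75 -10 1 None None
grasp 75 -10 -1 None None
grasp 75 0 1 None None
grasp 75 0 -1 None None
grasp 75 25.5 1 None None
grasp 75 25.5 -1 None None
grasp 75 40 1 None None
grasp 75 40 -1 None None
grasp 80 -10 1 None None
grasp 80 -10 -1 None None
grasp 80 0 1 None None
grasp 80 0 -1 None None
grasp 80 25.5 1 None None
grasp 80 25.5 -1 None None
grasp 80 40 1 None None
grasp 80 40 -1 None None
grasp 90 -10 1 None None
grasp 90 -10 -1 None None
grasp 90 0 1 None None
grasp 90 0 -1 None None
grasp 90 25.5 1 None None
grasp 90 25.5 -1 None None
grasp 90 40 1 None None
grasp 90 40 -1 None None
tray -30 1 [-15.619  30.539   6.214  95.544  -2.93   -5.087] [-15.104  37.12 
[... 363 characters left out ...]
.966]
tray -10 1 [-16.647   5.078 -18.729  76.122  -1.195  -6.794] [-16.386   4.142  -7.116  88.676  -1.15   -6.536]
tray -10 -1 [-16.647   5.078 -18.729  76.122  -1.195 173.206] [-16.386   4.142  -7.116  88.676  -1.15  173.464]
tray 0 1 [-17.359  -8.111 -30.993  67.118   0.     -7.609] [-17.359 -12.514 -22.172  80.343   0.     -7.609]
tray 0 -1 [-17.359  -8.111 -30.993  67.118   0.    172.391] [-17.359 -12.514 -22.172  80.343   0.    172.391]
chute 1 [ -43.795   15.86     1.319   75.459    0.    -150.745]
chute -1 [-43.795  15.86    1.319  75.459   0.     29.255]<sys>:0: UserWarning: Gimbal lock detected. Setting third angle to zero since it is not possible to uniquely determine all angles.
```

```bash
python3 - <<'E' 2>/dev/null
from h import *
np.set_printoptions(precision=0,suppress=True,linewidth=160)
def ok(g,phi,th,b): 
    for s in(1,-1):
        M=tool(phi,th,s); q=robot.ik(tcp(g,M,b),eul(M))
        if q is None: continue
        return True
    return False
print("pick: phi, th -> feasible at/behind")
for phi in range(0,360,15):
    print(phi,"".join("#" if ok(CAN+[0,0,.005],phi,t,0) and ok(CAN+[0,0,.005],phi,t,.1) else ("+" if ok(CAN+[0,0,.005],phi,t,0) else ".") for t in range(0,91,5)))
print("place")
for phi in(TY,TY+180):
    print(phi,"".join("#" if ok(TRAY+[0,0,.0265],phi,t,0) and ok(TRAY+[0,0,.0265],phi,t,.08)else "." for t in range(0,91,5)))
E
```

```text
pick: phi, th -> feasible at/behind
0 #####+.............
15 ####+..............
30 ####+..............
45 #####+.............
60 ######+++........##
75 ###################
90 ##################+
105 ################++.
120 ##############++...
135 ############+++....
150 ###########++......
165 #########+++.......
180 #########++........
195 #########++........
210 #########++........
225 #########+++.......
240 ##########++.......
255 ###########+++.....
270 #############++....
285 ###############++..
300 #################+.
315 ##################.
330 ###########.......+
345 ######+............
place
-9.75 #####..............
170.25 #########..........
```

```bash
python3 - <<'E' 2>/dev/null
from h import *
np.set_printoptions(precision=0,suppress=True,linewidth=160)
G=CAN+[0,0,.003]
for phi in(70,75,80,85,90,100):
  for th in(65,70,75,80):
    for s in(1,-1):
      M=tool(phi,th,s)
      qs=[robot.ik(tcp(G+[0,0,h],M,b),eul(M)) for b,h in((0,0),(.09,0),(.09,.12),(0,.12),(0,.2))]
      print(phi,th,s,*qs)
E
```

```text
70 65 1 [ -27.  -19.  -55.   68.   64. -106.] [ -41.  -12.  -48.   92.   58. -133.] [ -41.  -23.  -43.  108.   58. -133.] [ -27.  -31.  -50.   85.   64. -106.] [ -27.  -34.  -44.   95.   64. -106.]
70 65 -1 [-27. -19. -55.  68.  64.  74.] [-41. -12. -48.  92.  58.  47.] [-41. -23. -43. 108.  58.  47.] [-27. -31. -50.  85.  64.  74.] [-27. -34. -44.  95.  64.  74.]
70 70 1 [ -29.  -11.  -53.   71.   68. -114.] [ -43.   -3.  -46.   95.   60. -142.] [ -43.  -16.  -43.  111.   60. -142.] [ -29.  -25.  -49.   88.   68. -114.] [ -29.  -30.  -44.   98.   68. -114.]
70 70 -1 [-29. -11. -53.  71.  68.  66.] [-43.  -3. -46.  95.  60.  38.] [-43. -16. -43. 111.  60.  38.] [-29. -25. -49.  88.  68.  66.] [-29. -30. -44.  98.  68.  66.]
70 75 1 [ -30.   -2.  -49.   76.   72. -124.] [ -45.    7.  -43.   98.   61. -151.] [ -45.   -9.  -42.  114.   61. -151.] [ -30.  -17.  -48.   93.   72. -124.] [ -30.  -24.  -43.  103.   72. -124.]
70 75 -1 [-30.  -2. -49.  76.  72.  56.] [-45.   7. -43.  98.  61.  29.] [-45.  -9. -42. 114.  61.  29.] [-30. -17. -48.  93.  72.  56.] [-30. -24. -43. 103.  72.  56.]
[... 6355 characters left out ...]
8.  51.  35.]
100 70 1 [ -22.   28.  -16.  102.   53. -151.] [ -30.   31.   -9.  110.   46. -158.] None [ -22.   16.  -16.  113.   53. -151.] None
100 70 -1 [-22.  28. -16. 102.  53.  29.] [-30.  31.  -9. 110.  46.  22.] None [-22.  16. -16. 113.  53.  29.] None
100 75 1 [ -23.   34.  -13.  107.   55. -158.] [ -31.   37.   -6.  114.   47. -163.] None [ -23.   21.  -14.  118.   55. -158.] None
100 75 -1 [-23.  34. -13. 107.  55.  22.] [-31.  37.  -6. 114.  47.  17.] None [-23.  21. -14. 118.  55.  22.] None
100 80 1 [ -23.   40.  -10.  112.   56. -165.] [ -31.   44.   -3.  118.   48. -169.] None None None
100 80 -1 [-23.  40. -10. 112.  56.  15.] [-31.  44.  -3. 118.  48.  11.] None None None
```

```bash
cat >> h.py <<'E'
def st(msg=""):
    o=robot.observe(); print(msg,"t",round(o["time"],2),"q",np.round(o["q"]),"tcp",np.round(o["tool_pos"],4),"w",round(o["gripper_width"],4),"F",np.round(o["ft_force"],1))
G=CAN+[0,0,.003]; Mg=tool(80,73,-1); Mp=tool(TY,17,1); Md=tool(TY,0,1); Mc=tool(CY+90,0,-1)
E
python3 - <<'E'
from h import *
M0=tool(80,0,-1)
for n,M,g,b in(("W1",M0,[.40,-.05,.30],0),("pre",Mg,G+[0,0,.12],.09),("low",Mg,G,.09),("g",Mg,G,0),("lift",Mg,G+[0,0,.12],0),("tr+",Mp,TRAY+[0,0,.13],0),("tr",Mp,TRAY+[0,0,.0265],0),("tr back",Mp,TRAY+[0,0,.0265],.08),("d",Md,TRAY+[0,0,.0265],0),("d+",Md,TRAY+[0,0,.20],0),("c+",Mc,MOUTH+[0,0,.14],0),("c",Mc,MOUTH+[0,0,.026],0)):
    print(n,robot.ik(tcp(g,M,b),eul(M)))
robot.move_pose(tcp([.40,-.05,.30],M0),eul(M0)); st("W1")
robot.move_pose(tcp(G+[0,0,.12],Mg,.09),eul(Mg)); st("pre")
robot.line_to(tcp(G,Mg,.09)); st("low")
cv2.imwrite("pics/s1.png",robot.grab_frame("scene"));cv2.imwrite("pics/t1.png",robot.grab_frame("top"))
E
```

```text
W1 [-25.87856008 -27.49473807 -18.81311618  98.68162189   0.
  74.12143992]
pre [-39.67899954   2.04114449 -30.79039376 115.47467539  56.18615865
  27.15868486]
low [-39.67899954  15.13395867 -31.47354822 101.69870675  56.18615865
  27.15868486]
g [-27.69394089  11.24732471 -36.20951489  87.37415133  65.65300618
  42.50389434]
lift [-27.69394089  -2.61684869 -35.53071081 101.91712881  65.65300618
  42.50389434]
tr+ [-18.96563557 -36.5166647  -43.74973738  65.97392748   2.68376982
  -8.81942758]
tr [-18.96563557 -32.90402283 -52.28700233  53.82402066   2.68376982
  -8.81942758]
tr back [-19.54956475 -41.7663133  -49.77699422  65.22335001   2.85234509
  -9.37914764]
d [-17.35897947  -8.11098449 -30.993183    67.1178015    0.
  -7.60897947]
d+ [-17.35897947 -12.86584356 -16.92033272  85.94551083   0.
  -7.60897947]
c+ [-43.79456049  14.48204658  11.59455763  87.11251104   0.
  29.25543951]
c [-43.79456049  15.85966429   1.31885921  75.45919493   0.
  29.25543951]
W1 t 2.45 q [-26. -27. -19.  99.   0.  74.] tcp [ 0.4001 -0.0496  0.354 ] w 0.0855 F [-0.2  0.1 -0.5]
pre t 3.38 q [-40.   2. -31. 115.  56.  27.] tcp [0.4145 0.0736 0.2329] w 0.0851 F [-0.6  0.1  0.3]
low t 4.33 q [-40.  15. -31. 102.  56.  27.] tcp [0.4148 0.0734 0.1133] w 0.0854 F [-0.3 -0.8 -0.2]
```

View pics/s1.png

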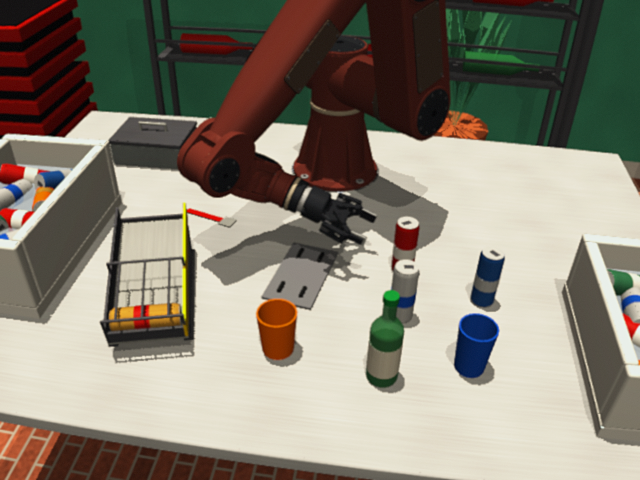

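View pics/t1.png

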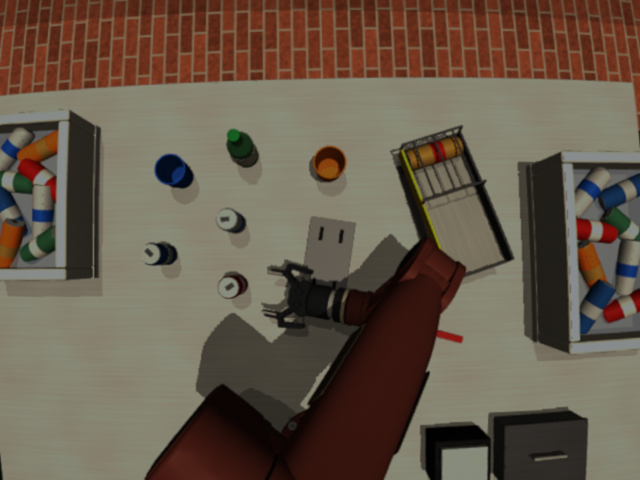

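Scene and top views show the jaws straddling the line to the red can: the fingers are at top (290,270)/(285,318) and the can is at (232,286). Nothing has moved. Next I grasp and lift.

Run:
```python
from h import *
print(robot.line_to(tcp(G,Mg),vel=.1,guard=15)); st("at")
robot.set_gripper(.03); st("grip")
robot.line_to(tcp(G+[0,0,.12],Mg),vel=.15); st("lift")
cv2.imwrite("pics/s2.png",robot.grab_frame("scene"));cv2.imwrite("pics/t2.png",robot.grab_frame("top"))
```

```text
False
at t 5.48 q [-28.  11. -36.  87.  66.  42.] tcp [0.4295 0.1582 0.0864] w 0.0853 F [0.5 0.1 0.9]
grip t 5.89 q [-28.  11. -36.  87.  66.  42.] tcp [0.4296 0.1581 0.0864] w 0.0515 F [-0.4 -0.8  2.1]
lift t 6.84 q [-28.  -3. -36. 102.  66.  43.] tcp [0.4291 0.1585 0.2055] w 0.0516 F [ 0.1  0.4 -3.1]
```

View pics/s2.png

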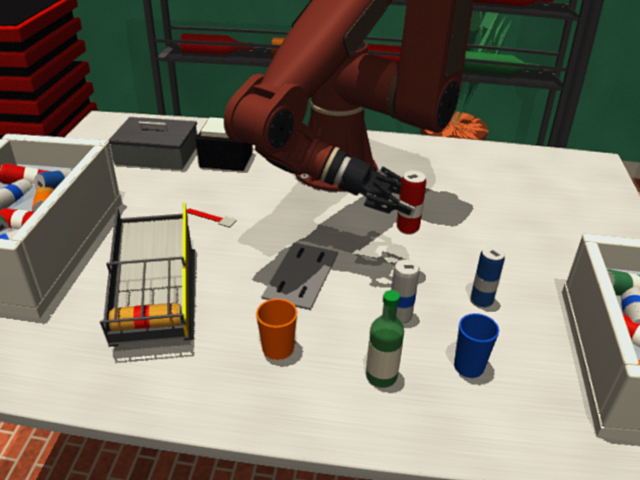

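View pics/t2.png

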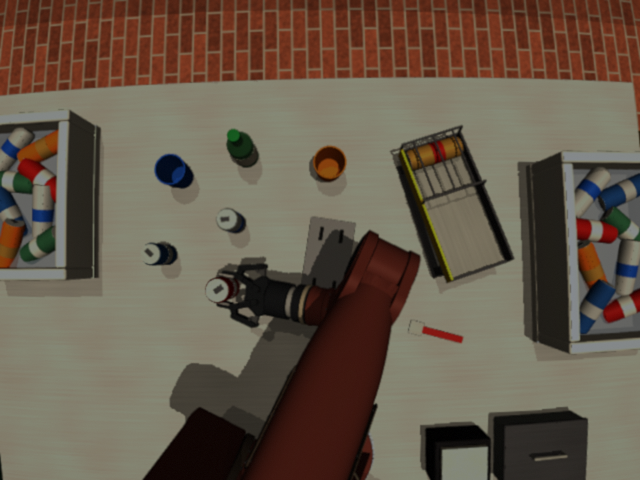

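The can is held upright at scene (411,205) and the grip width is 51.5 mm. Now I check the lid's position and move over the tray.

```bash
cat >> h.py <<'E'
U=np.array([np.cos(np.radians(TY+180)),np.sin(np.radians(TY+180)),0])
GT=TRAY+[0,0,.0265]+.003*U
E
python3 - <<'E'
from h import *
b=cv2.imread("pics/t2.png");a=cv2.imread("pics/s2.png")
crop(b,200,260,60,60,10,"c4.png",2)
robot.move_pose(tcp(GT+[0,0,.10],Mp),eul(Mp)); st("over")
cv2.imwrite("pics/s3.png",robot.grab_frame("scene"));cv2.imwrite("pics/t3.png",robot.grab_frame("top"))
E
```

```text
over t 7.97 q [-19. -37. -45.  66.   3.  -9.] tcp [ 0.4747 -0.0148  0.1846] w 0.0515 F [-1.3 -0.2 -3.4]
```

View pics/c4.png

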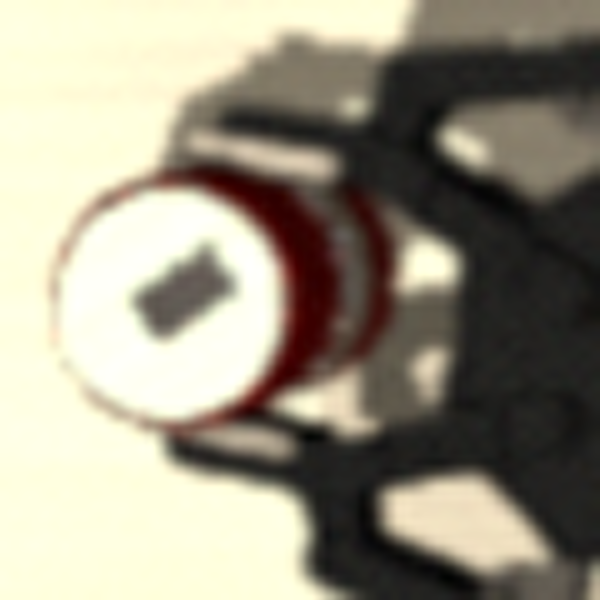

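View pics/s3.png

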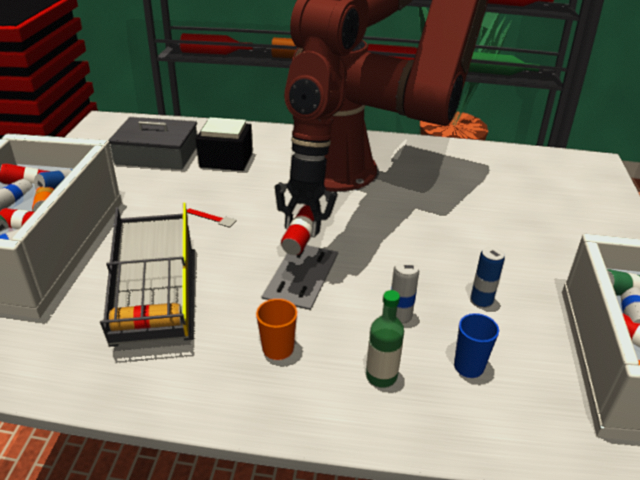

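View pics/t3.png

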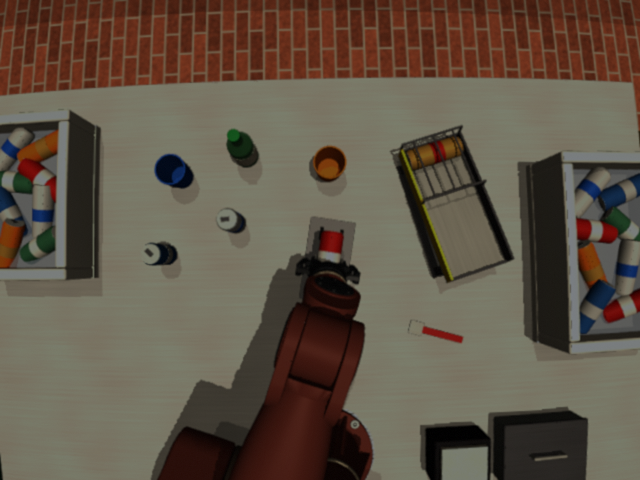

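The can now hangs level over the tray, at scene (297,230) with its foot end outward, in line with the ribs. I lower it under guard.

Run:
```python
from h import *
robot.line_to(tcp(GT+[0,0,.010],Mp),vel=.12); st("near"); robot.pause(.2)
print(robot.line_to(tcp(GT+[0,0,-.006],Mp),vel=.02,guard=6)); st("down")
print("dz above nominal", robot.observe()["tool_pos"]-tcp(GT,Mp))
cv2.imwrite("pics/s4.png",robot.grab_frame("scene"));cv2.imwrite("pics/t4.png",robot.grab_frame("top"))
a=cv2.imread("pics/s4.png");b=cv2.imread("pics/t4.png")
crop(a,250,190,100,120,5,"c5.png",1.5);crop(b,290,205,80,110,5,"c6.png",2)
```

```text
near t 8.97 q [-19. -34. -52.  55.   3.  -9.] tcp [ 0.4761 -0.0157  0.0969] w 0.0513 F [-0.2 -0.  -1.7]
True
down t 9.66 q [-19. -34. -53.  54.   3.  -9.] tcp [ 0.4759 -0.0156  0.0884] w 0.0514 F [-0.9 -0.4  3.3]
dz above nominal [ 1.87451371e-04 -5.21092218e-05  2.30600419e-03]
```

View pics/c5.png

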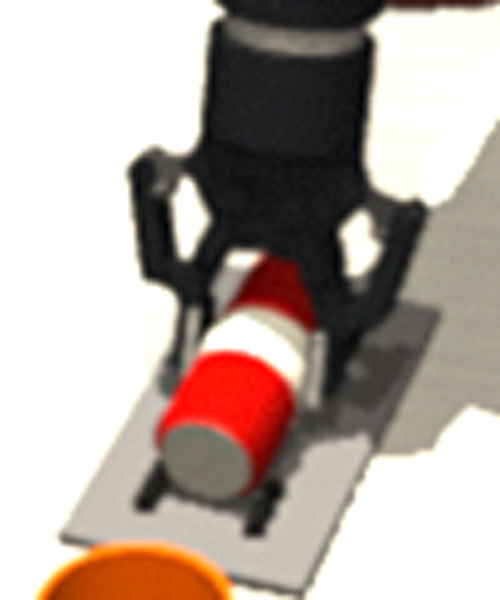

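View pics/c6.png

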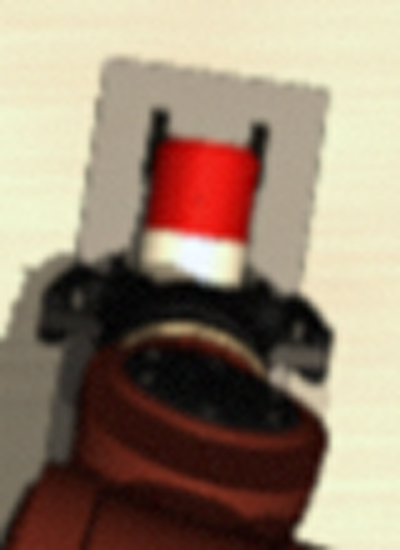

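Run:
```python
from h import *
print(robot.line_to(tcp(GT+[0,0,-.002],Mp),vel=.02,guard=8)); st("seat")
print(robot.observe()["tool_pos"]-tcp(GT,Mp))
robot.set_gripper(.085); st("open"); robot.pause(.3)
p=robot.observe()["tool_pos"]
robot.line_to(p-Mp[:,2]*.10,vel=.15); st("back")
cv2.imwrite("pics/s5.png",robot.grab_frame("scene"));cv2.imwrite("pics/t5.png",robot.grab_frame("top"))
a=cv2.imread("pics/s5.png");b=cv2.imread("pics/t5.png")
crop(a,250,190,100,120,5,"c7.png",1.5);crop(b,290,205,80,110,5,"c8.png",2)
```

```text
True
seat t 9.97 q [-19. -34. -53.  54.   3.  -9.] tcp [ 0.4771 -0.0159  0.0884] w 0.0518 F [ 0.2 -0.2  4.9]
[ 0.00137138 -0.00035175  0.00230179]
open t 10.4 q [-19. -34. -53.  54.   3.  -9.] tcp [ 0.4764 -0.0157  0.0877] w 0.085 F [ 0.5  0.3 -0.6]
back t 11.52 q [-20. -44. -49.  68.   3. -10.] tcp [ 0.4475 -0.0107  0.1826] w 0.0852 F [ 0.2 -0.7 -0.2]
```

View pics/c7.png

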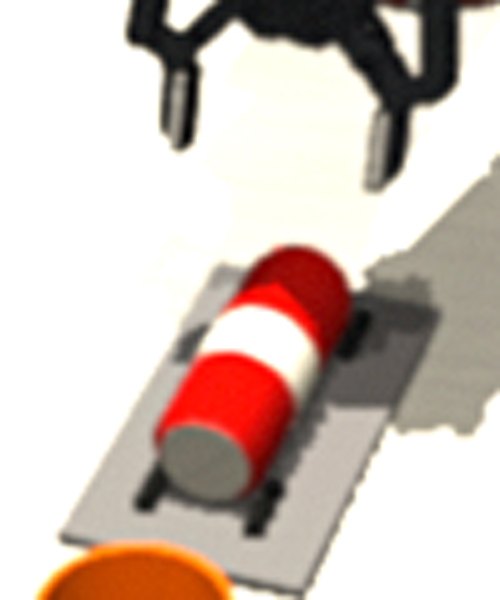

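View pics/c8.png

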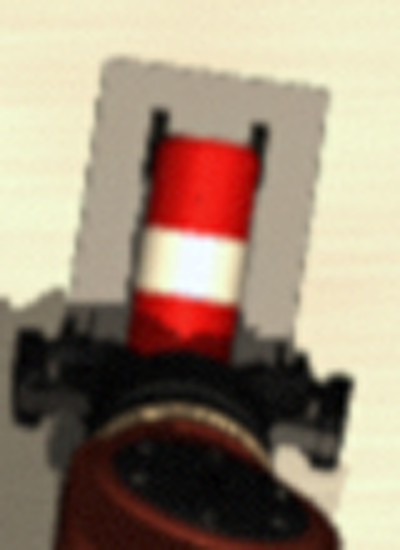

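The can lies between the ribs and has been let go of: its foot disc is at scene (291,282) and its band at scene (302,258). I measure where it lies along the tray before taking it again.

Run:
```python
from h import *
np.set_printoptions(precision=4,suppress=True)
a=cv2.imread("pics/s5.png");h=cv2.cvtColor(a,40)
for z in(.0345,.037):
  P=onz("scene",(290.9,282.1),z); print("foot",P,"local",(P-TRAY)@-U,(P-TRAY)@np.array([U[1],-U[0],0]))
P=onz("top",(290+(210+.5)/5-.5,205+(139.5)/5-.5),.055);print("foot top edge",P,(P-TRAY)@-U,(P-TRAY)@np.array([U[1],-U[0],0]))
```

```text
foot [ 0.5601 -0.0304  0.0345] local 0.06694258219637793 -0.00039338052077583
foot [ 0.563  -0.0299  0.037 ] local 0.06967129226578733 0.000627076949675447
foot top edge [ 0.5613 -0.0302  0.055 ] 0.06804672677780474 6.0187398266689794e-05
```

```bash
cat >> h.py <<'E'
GD=TRAY+[0,0,.0265+.004]; GC=MOUTH+[0,0,.026+.004]
E
python3 - <<'E'
from h import *
robot.move_pose(tcp(GD+[0,0,.09],Md),eul(Md)); st("above")
print(robot.line_to(tcp(GD,Md),vel=.1,guard=12)); st("at")
robot.set_gripper(.03); st("grip")
robot.line_to(tcp(GD+[0,0,.17],Md),vel=.2); st("lift")
robot.move_pose(tcp(GC+[0,0,.10],Mc),eul(Mc)); st("over chute")
cv2.imwrite("pics/s6.png",robot.grab_frame("scene"));cv2.imwrite("pics/t6.png",robot.grab_frame("top"))
E
```

```text
above t 12.39 q [-17. -12. -25.  78.   0.  -8.] tcp [ 0.4938 -0.0185  0.1819] w 0.0845 F [ 0.1  0.1 -0.1]
False
at t 13.44 q [-17.  -8. -31.  68.  -0.  -8.] tcp [ 0.4947 -0.0189  0.0932] w 0.0848 F [-0.4 -0.5  0.5]
grip t 13.86 q [-17.  -8. -31.  68.  -0.  -8.] tcp [ 0.4947 -0.0188  0.0934] w 0.0512 F [-1.7  0.4  5.8]
lift t 14.86 q [-17. -13. -17.  86.   0.  -8.] tcp [ 0.4937 -0.0185  0.261 ] w 0.0511 F [-0.1 -0.3 -2.4]
over chute t 16.12 q [-44.  14.  10.  86.   0.  29.] tcp [ 0.5493 -0.3456  0.261 ] w 0.0514 F [-0.7  0.2 -2.3]
```

View pics/s6.png

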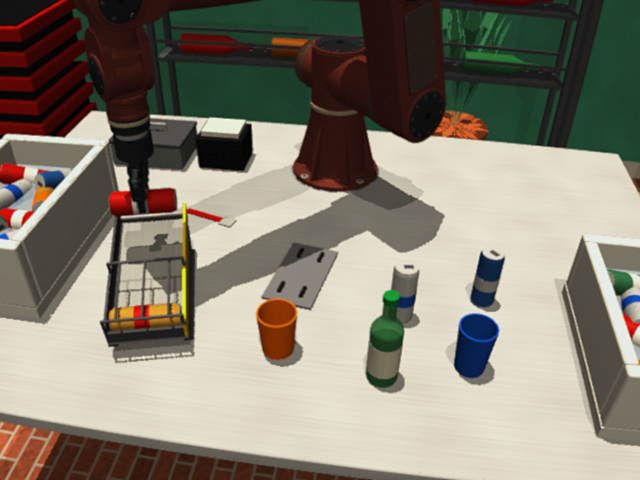

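View pics/t6.png

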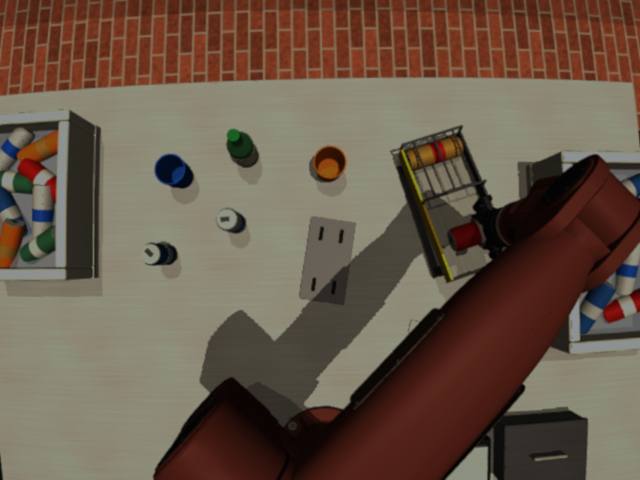

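The can is over the upper end with its ring-pull towards the yellow wall: scene x 110–176, top (465,235). I check the side clearance from its end pixels.

Run:
```python
from h import *
a=cv2.imread("pics/s6.png");b=cv2.imread("pics/t6.png")
crop(a,95,175,105,100,6,"c9.png",1.4);crop(b,430,200,90,90,6,"c10.png",2)
c=GC-[0,0,.004]
# predicted endpoints if centred (hand at z+.1), both views; and wall inner edges
for s in(1,-1):
    e=c+[0,0,.1]+s*.0675*EY; print(s,"scene",(proj("scene",e)-[95,175]+.5)*6-.5,"top",(proj("top",e)-[430,200]+.5)*6-.5)
```

```text
1 scene [483.9782875  148.67962295] top [134.32478219 247.99266745]
-1 scene [ 97.39284257 177.93179289] top [477.98963475 131.36431816]
```

View pics/c9.png

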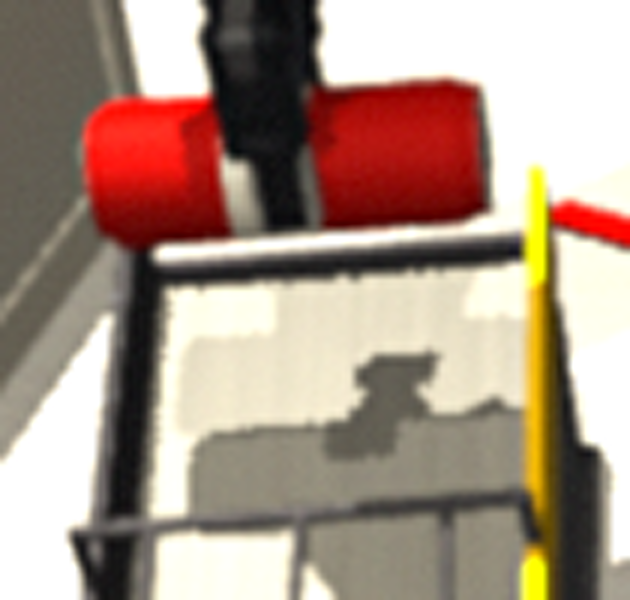

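View pics/c10.png

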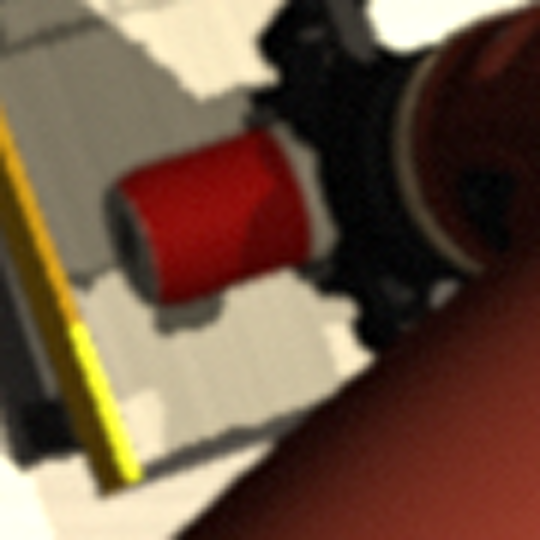

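The ends match the prediction within about 3 enlarged pixels (0.5 px). I lower to just above the floor and look again.

Run:
```python
from h import *
robot.line_to(tcp(GC+[0,0,.024],Mc),vel=.12); st("near")
cv2.imwrite("pics/s7.png",robot.grab_frame("scene"));cv2.imwrite("pics/t7.png",robot.grab_frame("top"))
a=cv2.imread("pics/s7.png");b=cv2.imread("pics/t7.png")
crop(a,95,175,105,100,6,"c11.png",1.4);crop(b,430,200,90,90,6,"c12.png",2)
```

```text
near t 17.0 q [-44.  15.   3.  78.   0.  29.] tcp [ 0.5493 -0.347   0.1859] w 0.0513 F [-1.1  0.2 -2. ]
```

View pics/c11.png

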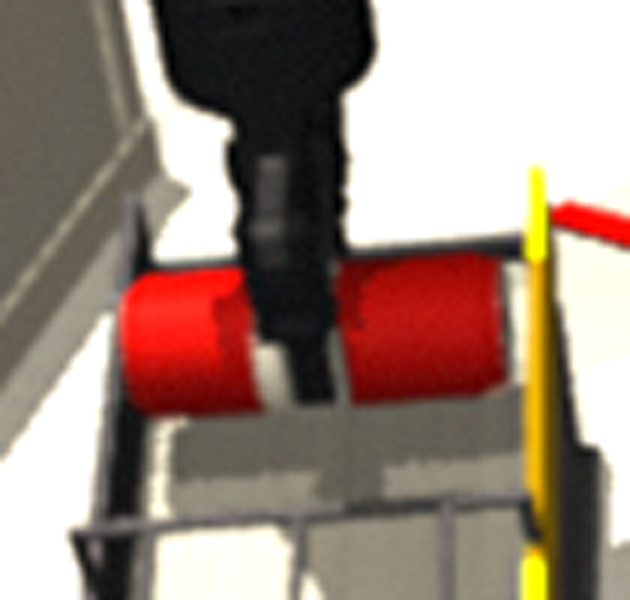

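View pics/c12.png

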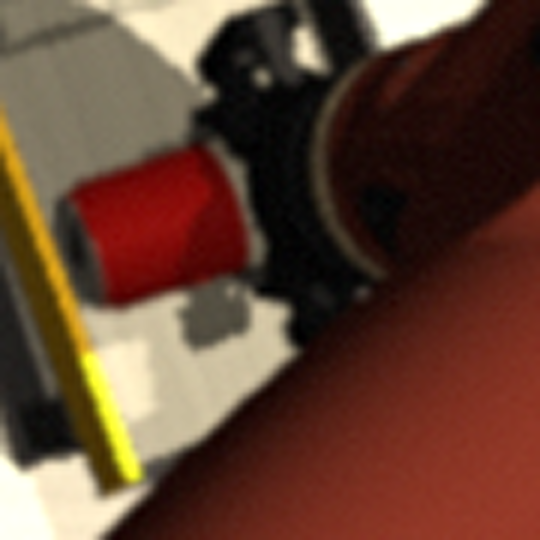

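Run:
```python
from h import *
np.set_printoptions(precision=1,suppress=True)
a=cv2.imread("pics/s7.png");b=cv2.imread("pics/t7.png")
g=cv2.cvtColor(a,6)
for r in(222,226,230,234,238): print(r,g[r,106:126],"|",a[r,176:190,2],a[r,176:190,0])
c=GC-[0,0,.004]+[0,0,.024]
for s in(1,-1):
    print("pred can end",proj("scene",c+s*.0675*EY),proj("top",c+s*.0675*EY),"pred wall inner top at mouth",proj("scene",MOUTH+[0,0,.0457]+s*.0735*EY),proj("top",MOUTH+[0,0,.0457]+s*.0735*EY))
    for dx in(-.06,.05): print("   wall inner",dx,proj("scene",MOUTH+[0,0,.0457-dx*.1763]+s*.0735*EY+dx*EX),proj("top",MOUTH+[0,0,.0457-dx*.1763]+s*.0735*EY+dx*EX))
for r in(215,225,235,245,255): print(r,b[r,426:455,2])
```

```text
222 [ 71  84 102 114 112 113 111 103  87  79  69  63  68  76  79  77  76  78
  72  75] | [118 108  85  93 137 167 171 173 171 123  74 100 170 195] [  9  26  46  78 120 141 112  52   3   0   6  67 145 171]
226 [111 110 111 110 108 107 107 102 103 111  92  88  94  94  95  95  94  95
  94  93] | [126 126  96  75 150 195 191 181 170 125  70  60 109 174] [ 10  28  37  61 131 167 133  63   6   0   0  30  92 152]
230 [109 109 107 117 160 206 201 137  93  86  75  72  77  76  76  72  75  71
  75  75] | [120 117  92  62 108 175 191 182 171 125  75  49  59 135] [  8  18  36  50  94 145 127  60   4   0   1   8  47 118]
234 [114 155 209 225 226 223 193 112  75  71  58  52  55  53  55  54  54  52
  56  55] | [ 98  97  88  73 111 171 187 181 172 123  74  54  36  87] [  2   8  25  45  97 142 116  45   0   0   1  14  25  76]
238 [222 221 220 221 221 204 140  88  64  42  40  37  35  36  36  35  34  38
  34  36] | [ 73  72  71  82 107 144 166 176 171 123  76  55  35  42] [  6  10  21  50  88 118  89  32   0   0   3  12  22  38]
pred can end [179.5 228.6] [442.5 242.2] pred wall inner top at mouth [182.
[... 196 characters left out ...]
35.3] [497.8 223.4]
   wall inner -0.06 [117.  215.9] [507.7 247.7]
   wall inner 0.05 [113.1 252.5] [489.5 203.6]
215 [79 99 96 77 67 65 65 64 64 63 63 64 65 64 64 63 62 63 64 63 63 64 65 63
 65 65 65 64 63]
225 [ 36  36  38  47  78 101  96  76  67  65  65  65  64  63  64  65  65  65
  63  61  63  63  63  64  63  64  62  55  46]
235 [ 20  26  32  35  38  37  36  51  88 104  93  73  60  35  24  28  36  50
  59  62  64  64  65  67  67  67  68  69  69]
245 [ 18  18  17  18  25  39  39  37  37  37  36  57 102 109  90  48  26  24
  23  28  39  54  58  58  58  58  57  57  56]
255 [ 32  23  20  17  16  17  17  21  37  43  36  36  37  37  38  63  99 109
 104 101 105 106 105 102 101 102 105 106 103]
```

The predicted inner wall edges match the pictures to about 1.5 px, so about 6 mm is free on each side. I lower under guard.

Run:
```python
from h import *
robot.pause(.2)
print(robot.line_to(tcp(GC+[0,0,-.006],Mc),vel=.025,guard=6)); st("down")
print(robot.observe()["tool_pos"]-tcp(GC,Mc))
cv2.imwrite("pics/s8.png",robot.grab_frame("scene"));a=cv2.imread("pics/s8.png")
crop(a,95,175,105,100,6,"c13.png",1.4)
```

```text
True
down t 18.17 q [-44.  16.   2.  76.  -0.  29.] tcp [ 0.549  -0.3468  0.1623] w 0.0511 F [-0.7  0.6  5.6]
[-3.33580899e-05  8.08237729e-05  1.27816535e-03]
```

View pics/c13.png

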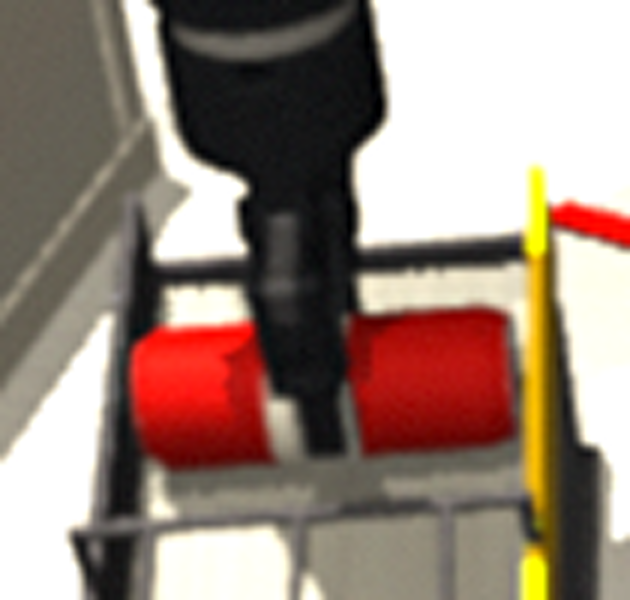

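The can touches the floor between both walls, at height +1.3 mm against nominal. I release it, let it settle on the lower finger, and lift.

Run:
```python
from h import *
robot.set_gripper(.085); st("open"); robot.pause(.3)
p=robot.observe()["tool_pos"]
robot.line_to(p+[0,0,.05],vel=.1); st("up")
robot.line_to(p+[0,0,.16],vel=.2); robot.pause(1.5); st("wait")
cv2.imwrite("pics/s9.png",robot.grab_frame("scene"));cv2.imwrite("pics/t9.png",robot.grab_frame("top"))
a=cv2.imread("pics/s9.png");crop(a,95,195,105,155,3.8,"c14.png",1.4)
```

```text
open t 18.65 q [-44.  16.   2.  76.   0.  29.] tcp [ 0.5485 -0.3463  0.1609] w 0.0852 F [0.6 0.3 0.4]
up t 19.6 q [-44.  15.   6.  81.   0.  29.] tcp [ 0.5484 -0.3463  0.2107] w 0.0849 F [-0.2  0.5 -0.6]
wait t 21.8 q [-44.  15.  18.  93.   0.  29.] tcp [ 0.5485 -0.3463  0.321 ] w 0.0847 F [-0.3 -0.8 -0.3]
```

View pics/c14.png

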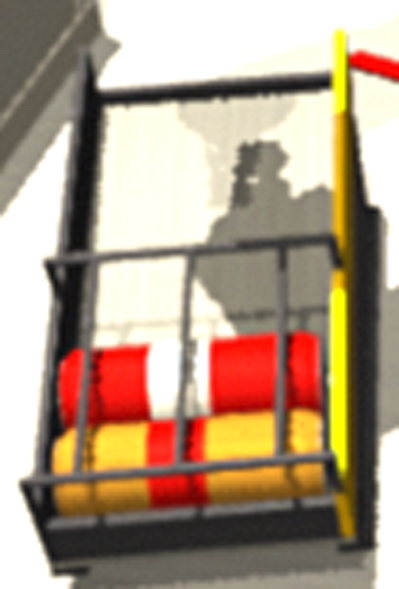

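View pics/t9.png

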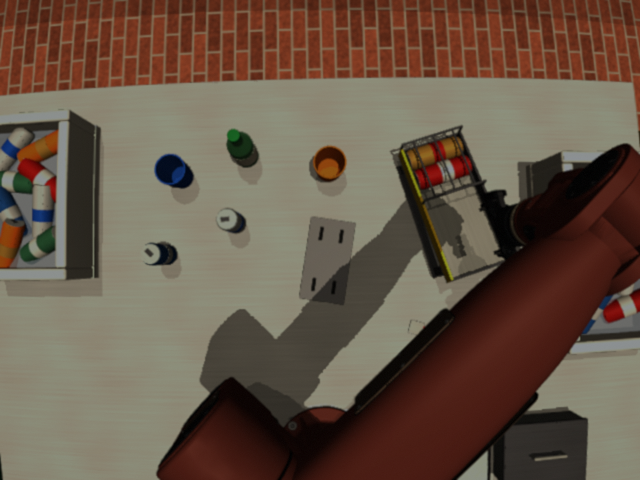

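Both pictures show the red can under the wires, touching the brass can (top (442,171) against (436,151)), ring-pull end to yellow. I do a last check that it is still, that the bystanders haven't moved, and hand in.

Run:
```python
from h import *
a=robot.grab_frame("scene");b=robot.grab_frame("top")
a9=cv2.imread("pics/s9.png");t0=cv2.imread("pics/top0.png");a0=cv2.imread("pics/scene0.png")
d=lambda p,q,x,y,w,h:(cv2.absdiff(p,q)[y:y+h,x:x+w].max(2)>40).sum()
print("chute motion",d(a,a9,95,195,105,155))
for n,r in(("blue",(135,235,45,35)),("silver",(212,203,40,35)),("bottle",(220,122,45,50)),("tumbler",(148,145,50,50)),("cup",(305,138,50,50)),("stock",(400,126,65,38)),("opener",(404,316,64,30))): print(n,d(b,t0,*r))
print("opener scene",d(a,a0,186,204,52,26))
robot.job_done(); st()
```

```text
chute motion 0
blue 0
silver 0
bottle 0
tumbler 0
cup 0
stock 105
opener 1399
opener scene 0
the job is handed in; nothing more can be done
the job is handed in; nothing more can be done
```

The red can is lying in the chute against the brass can, ring-pull end to the yellow wall. The job was handed in at about 22 s of the 64 s allowed.

I took the can from the side and laid it between the tray ribs. There I let go and backed off. I then took it from above and set it across the upper end of the chute, where it rolled down under the wires.

**Last checks**
- **Red can:** there was no change in the chute between two successive pictures, so it had stopped moving.
- **Bystanders:** the blue and silver cans, bottle, tumbler and cup show no change from the first picture. The opener shows none in the scene view; in the top view the arm and its shadow cover it, so its difference count there (1399 px) says nothing.
- **Brass can:** 105 pixels changed around it. I put that down to the red can now lying in that window or a slight nudge on contact; I did not measure which. It still looks to be at the low end.

**Readings that disagreed slightly**
- The can touched the tray about 2.3 mm higher than I had computed and the chute floor about 1.3 mm higher.
- My chute wall positions from the two cameras differed by up to about 3 mm, inside the 6 mm free on each side.

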